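# Tip the parts tote so the spacers gather in the corner by the counting tray

## Robot

A 6-joint arm with a two-finger parallel gripper is mounted at the origin on the work surface. World frame = base frame: x ahead of the robot, y to its left, z up, the work surface at z = 0. Lengths are in mm, angles in rad, forces in N, time in s.
With the tool pointing down it reaches from about 350 to 775 mm from the base axis. Payload 7.3 kg.
Tool frame: the origin (TCP) lies midway between the tips of the shut fingers; the grasp point (between the pads) lies 19 mm behind it (grasp_offset is the z of the grasp point in the tool frame, in mm); z points along the fingers, y is the direction in which the jaws open and shut (so a half turn about z gives the same grasp; the last joint's range is limited). The gripper opens to 92 mm and grips with 3 to 60 N. Pads are 19 mm wide; open, the fingers measure 130 mm over their backs; the gripper's body (75 mm by 190 mm) begins 47 mm behind the grasp point.
Start: joints at [-1.341, 0.342, 1.524, -0, 1.275, -0.146], TCP at [192.707, -488.374, 226.741] pointing down, gripper open.
Joint ranges: [-2.53, 2.53], [-0.77, 2.02], [0.04, 2.7], [-1, 4.14], [0.28, 2.66], [-3.11, 3.11]. Speed limits (rad/s): [2.57, 2.57, 3.14, 3.14, 3.14, 3.14].

## Interface

Orientations are given as [roll, pitch, yaw] about the fixed x, y, z axes, in that order (R = Rz(yaw) Ry(pitch) Rx(roll)).
In Python, from plant import get_obs, capture, camera_model, close_job, boxes_of, regions_of, place_of, grasp_offset gives the robot as it stands. The module is installed in compiled form; this text tells all that it offers.
- The arm moves only by the tool send_rows, never from a script. Its argument "targets" is a list that holds one entry, the list of rows, each a list of 7 numbers: the turn, a rotation vector about the tool's x, y, z in degrees, then the shift along the tool's x, y, z in mm, then the closure, from -1 (fully open) to 1 (shut). A call has 1 to 5 rows; each row is the pose to reach, as a shift and turn from the pose commanded when the call began, along the tool's axes at that moment; what a row does not reach only later rows make up. A row lasts 1/12 s, in which the tool goes at most 41.7 mm and 7.16 degrees, less where a joint would pass 70% of its speed; a pose out of reach is approached as far as the arm can. A call with a gripper value outside its range is refused whole. The fingers move at their own pace and stop on an object; the grip force is fixed at half the most. Time passes only in rows, so rows that repeat a pose let the fingers close. It gives the time, the measured TCP pose, the force and the opening at its end, in the units of the state.
- get_obs(): the state, without advancing time (a new reading comes with each control period).
- capture(name): name is "scene" or "side" or "wrist"; returns the picture (384x512x3 uint8, red, green, blue); there is no depth.
- camera_model(name): a dict with "K" (3x3 intrinsics, pixels), "world_to_cam" (4x4, takes a point from world to camera coordinates). Camera axes: x right, y up, looking along -z (the intrinsics and any distortion apply to the point x, -y, -z); pixel columns grow to the right and rows downward; lengths in mm; the calibration is good to about 2 mm. A picture is of the moment at which its call begins: read the wrist's pose just before it. camera_model takes no time and is no camera call; for the wrist camera it gives the pose at the moment of the call.
- close_job(): hands the job in, once; it reports no verdict.
Trained networks look in the newest picture that a camera, given by its name, has taken for a name from the list of things; names that differ only in an ending like _2 or _b are one class to them, and where a whole thing is asked for, a point or a joint stands for the part that bears it (a point fixed in the world has none). Each returns a list of dicts, best first, with "conf" (0 to 1); they miss things now and then, are a little off and sometimes report something else, mostly with a low value. They report only what shows in the picture. A call takes as long as a camera call. They do not tell look-alikes from the thing itself.
- boxes_of(label, camera): "location" ([row, column] in pixels, amid what is visible of it).
- regions_of(label, camera): "region" (384x512 bool, what is visible of it) and "location" ([row, column] in pixels, amid what is visible of it).
- place_of(label, camera): "location" ([row, column] in pixels: a listed point, or the origin of a listed thing).
The state is a dict: "time": time; "joint_positions": joint angles; "dq": joint speeds; "tau": joint torques, N m; "tool_pos": TCP position; "tcp_rot": TCP orientation; "contact_force": force on the tool from outside, world axes, zero at the start; "moment": the same for the moment, N m; "grip_width": finger opening in mm.
Only numpy, scipy, OpenCV 4.12 (cv2) and the standard library are available. Lean on these libraries where they do the work, as an engineer would, in place of code of your own. Each camera call takes 0.05 s, during which the arm holds its last target.

## Task

To count out the steel spacers, take the orange tote by the black handle farthest from the green counting tray and tip it up about 35 degrees, so that all four spacers slide into the handle corner nearest the tray and none leaves the tote. Finish while still holding it tilted and motionless, kept up by the gripper and not leaning on any other object (its low corner may stay on the bench). Leave the tray, tub, screwdriver and wooden box where they are.

Things in the scene. Friction and masses are not known exactly. Their poses are not given: they have to be found in the camera images.
- tote: orange open square tote on the bench, 138 x 138 x 55 mm tall, walls and floor 4 mm, about 0.35 kg. Origin: centre of the underside, z up. x and y run along the DIAGONALS: bottom corners at +-98 mm on x and y (inner corners 92 mm). The +y and -y corners carry black handle fins pointing outward. Lifting one fin pivots the tote on the opposite bottom corner, which grips the bench.
- handle_a (a point): grip point in the black handle fin at the tote's +y corner: 118 mm from the tote's centre, 60 mm above its underside. The fin is 12 mm thick (along tote x), spans 93 to 137 mm from the centre along y and 28 to 78 mm in height; its two flat sides are free for fingers. Axes as the tote's.
- handle_b (a point): the same on the tote's -y corner.
- spacer0: one of four identical polished steel round spacers (22 mm diameter, 14 mm tall, 30 g, black bore on the end face) lying loose, standing on an end face, in the tote; slippery, they slide well once the tote leans about 30 to 35 degrees. Origin: centre of the underside.
- spacer1: one of four identical polished steel round spacers (22 mm diameter, 14 mm tall, 30 g, black bore on the end face) lying loose, standing on an end face, in the tote; slippery, they slide well once the tote leans about 30 to 35 degrees. Origin: centre of the underside.
- spacer2: one of four identical polished steel round spacers (22 mm diameter, 14 mm tall, 30 g, black bore on the end face) lying loose, standing on an end face, in the tote; slippery, they slide well once the tote leans about 30 to 35 degrees. Origin: centre of the underside.
- spacer3: one of four identical polished steel round spacers (22 mm diameter, 14 mm tall, 30 g, black bore on the end face) lying loose, standing on an end face, in the tote; slippery, they slide well once the tote leans about 30 to 35 degrees. Origin: centre of the underside.
- tray: green open counting tray, 100 x 100 mm, 25 mm tall, empty, standing on the bench about 260 mm from the tote's centre, beyond one of the two handle corners (on the tote's +y or -y side). It shows which corner the spacers must go to. Origin: centre of the underside.
- tub: white round tub with a red cap, 72 mm diameter, 60 mm tall, standing about 260 mm from the tote's centre beyond the other handle corner; leave alone. Origin: centre of the underside.
- driver: screwdriver lying at the right of the bench (-y); leave alone. Origin: on the underside, near its middle; its length runs along its x.
- woodbox: small open wooden box, 100 x 120 mm, 50 mm tall, at the left of the bench; leave alone. Origin: centre of the underside.
There are look-alikes about, which are no part of the job. Several things have the shape of the tray; the one meant has the colours described above.

How it is judged (in metres and radians):
At the end, for the whole second after the job is handed in: Fingers hold the tote (over 1 N) at the handle far from the tray, within 45 mm of its grip point; diagonal sloping 25 to 60 degrees down to the tray; all four spacers in it, each over 25 mm past its centre towards the tray corner; all still (under 0.03 m/s); touching only bench and fingers (((y of tray in the frame of tote above 0 m and angle between tote's own y axis and vertical between 2.01 and 2.62 rad and distance between the grasp point and handle_b below 0.045 m and y of each of spacer0, spacer1, spacer2, spacer3 in the frame of tote above 0.025 m) or (y of tray in the frame of tote below 0 m and angle between tote's own y axis and vertical between 0.52 and 1.13 rad and distance between the grasp point and handle_a below 0.045 m and y of each of spacer0, spacer1, spacer2, spacer3 in the frame of tote below -0.025 m)) and distance between each of spacer0, spacer1, spacer2, spacer3 and tote below 0.105 m and z of each of spacer0, spacer1, spacer2, spacer3 in the frame of tote below 0.05 m and contact force between the fingers and tote above 1 N and linear speed of each of tote, spacer0, spacer1, spacer2, spacer3 below 0.03 m/s and angular speed of tote below 0.15 rad/s and contact force between tote and tray below 0.2 N and contact force between tote and tub below 0.2 N and contact force between tote and driver below 0.2 N and contact force between tote and woodbox below 0.2 N); the arm keeps its last pose, push and grip.
It fails at once if a spacer leaves the tote (distance between any of spacer0, spacer1, spacer2, spacer3 and tote above 0.14 m).
It fails at once if the tray, tub, screwdriver or wooden box is moved more than 25 mm (distance of any of tray, tub, driver, woodbox from where it was at the start of the episode above 0.025 m).
It also fails if it takes over 35 s, if anything falls off the work surface, if the arm or the gripper's body presses on something with over 40 N, if the wrist force passes 120 N, or if a joint passes its speed limit or range.

## Working session

There is one attempt and no reset: what is moved stays moved. The work goes in short steps, Python scripts to look and compute and a tool call to move; the robot and the scene stay as the last step left them, time stands still between calls to the robot, and variables do not carry over. Pictures are saved under pics/ and viewed, and the job is handed in when it is done.

Besides the shell and the picture viewer there is one more tool, called after ">>>" by a JSON object that holds its "api" and its "payload". send_rows: Moves the arm, as the interface text tells. Its arguments: {"type":"object","properties":{"targets":{"type":"array","items":{"type":"array","items":{"type":"array","items":{"type":"number"}}}}},"required":["targets"]}

```bash
mkdir -p pics; cat > h.py <<'E'
import numpy as np, cv2
from plant import *
from scipy.spatial.transform import Rotation as R
def cam(n): 
    m=camera_model(n); return np.array(m["K"]),np.array(m["world_to_cam"]),m
def proj(p,n):
    K,T,_=cam(n); q=T[:3,:3]@np.array(p,float)+T[:3,3]; q=np.array([q[0],-q[1],-q[2]]); u=K@q; return (u[:2]/u[2])[::-1]
def ray(rc,n):
    K,T,_=cam(n); d=np.linalg.inv(K)@np.array([rc[1],rc[0],1.]); d=np.array([d[0],-d[1],-d[2]])
    return -T[:3,:3].T@T[:3,3], T[:3,:3].T@d
def at_z(rc,n,z):
    o,d=ray(rc,n); return o+d*(z-o[2])/d[2]
def save(n,f):
    im=capture(n); cv2.imwrite("pics/"+f,cv2.cvtColor(im,cv2.COLOR_RGB2BGR)); return im
E
python3 - <<'E'
from h import *
print(get_obs()); print(grasp_offset if not callable(grasp_offset) else grasp_offset())
for c in ["scene","side"]:
    save(c,c+"1.png"); m=camera_model(c); print({k:v for k,v in m.items() if k not in("K","world_to_cam")}, m["K"])
    for l,z in [("tote",0),("handle_a",60),("handle_b",60),("tray",0),("tub",0),("driver",0),("woodbox",0)]:
        for d in place_of(l,c): print(c,l,round(d["conf"],2),np.round(d["location"]),np.round(at_z(d["location"],c,z)))
E
```

```text
{'time': 0.0, 'joint_positions': array([-1.34099083e+00,  3.42726580e-01,  1.52504214e+00,  2.09909134e-05,
        1.27540816e+00, -1.45986573e-01]), 'dq': array([-0.00143126,  0.00201326, -0.00169247,  0.00115711,  0.00118144,
        0.00023962]), 'tau': array([-1.98570298e-03, -4.31247675e+01, -2.44218439e+01,  7.17400247e-02,
        5.59888990e-02, -8.35908418e-05]), 'tool_pos': array([ 192.61620737, -487.93618895,  226.03420491]), 'tcp_rot': array([-3.14002820e+00, -2.50313129e-04,  3.75785752e-01]), 'contact_force': array([-0.52255592,  0.16441087, -0.60307082]), 'moment': array([ 0.01284206, -0.04890705, -0.02681005]), 'grip_width': 91.69940357333056}
-18.8
{} [[392.22242543   0.         255.42839247]
 [  0.         392.22242543 198.0255899 ]
 [  0.           0.           1.        ]]
scene tote 0.72 [215. 241.] [567. -39.   0.]
scene handle_a 0.91 [230. 209.] [ 545. -167.   60.]
scene handle_a 0.63 [187. 266.] [590.  71.  60.]
scene handle_b 0.91 [230. 209.] [ 545. -167.   60.]
scene handle_b 0.63 [187. 266.] [590.  71.  60.]
scene tray 0.88 [225. 313.] [781.  80.   0.]
sce
[... 314 characters left out ...]
585035]
 [  0.         488.92785545 192.5743791 ]
 [  0.           0.           1.        ]]
side tote 0.87 [196. 266.] [558. -31.   0.]
side handle_a 0.75 [162. 275.] [ 545. -154.   60.]
side handle_a 0.63 [206. 252.] [596.  74.  60.]
side handle_b 0.75 [162. 275.] [ 545. -154.   60.]
side handle_b 0.63 [206. 252.] [596.  74.  60.]
side tray 0.9 [208. 200.] [793.  72.   0.]
side tray 0.84 [248. 192.] [780. 250.   0.]
side tray 0.69 [242. 289.] [448. 169.   0.]
side tray 0.6 [251. 240.] [611. 235.   0.]
side tub 0.66 [150. 290.] [ 498. -290.    0.]
side driver 0.75 [117. 296.] [ 499. -503.    0.]
side woodbox 0.69 [328. 222.] [613. 524.   0.]
side woodbox 0.18 [149. 290.] [ 500. -300.    0.]
```

```bash
python3 - <<'E'
import cv2
a=cv2.imread("pics/scene1.png");b=cv2.imread("pics/side1.png")
a=cv2.resize(a[100:340,80:400],None,fx=2.5,fy=2.5,interpolation=2);b=cv2.resize(b[100:340,150:350],None,fx=2.5,fy=2.5,interpolation=2)
cv2.imwrite("pics/sc2.png",a);cv2.imwrite("pics/sd2.png",b)
E
```

```text
(no output)
```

View pics/sc2.png

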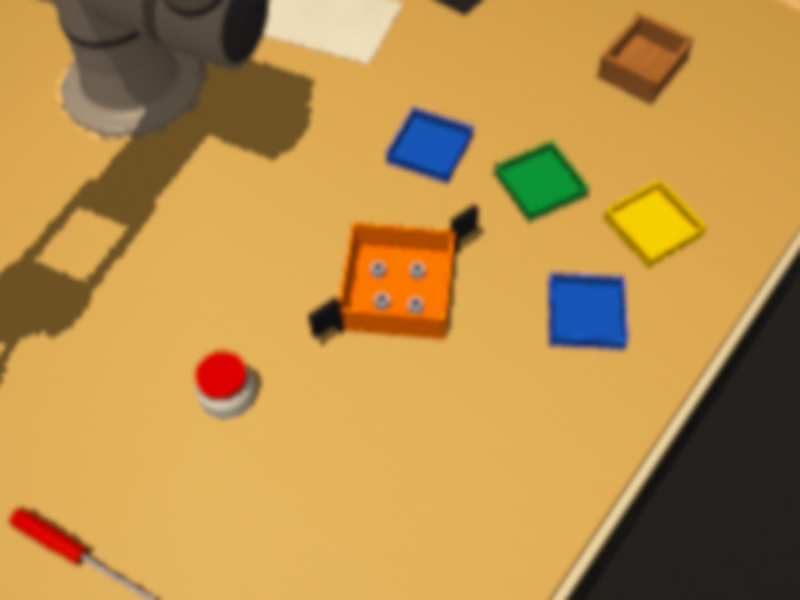

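View pics/sd2.png

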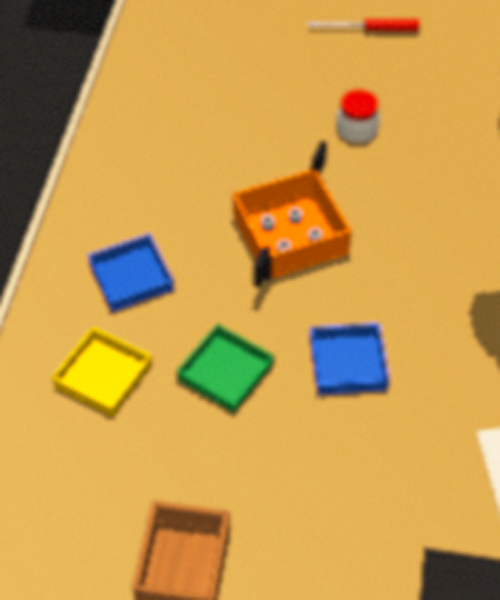

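The wide view shows the green tray at scene (174,294). It lies beyond the tote's far-left handle at (187,266). The white and red tub is at (258,173), beyond the handle at (230,209), so I'll grip that tub-side handle. Look-alike trays, all to be ignored: blue at (158,250), blue at (225,313) and yellow at (188,343). Next I'll triangulate.

```bash
cat >> h.py <<'E'
def tri(a,b,na="scene",nb="side"):
    o1,d1=ray(a,na);o2,d2=ray(b,nb)
    A=np.stack([d1,-d2],1); t=np.linalg.lstsq(A,o2-o1,rcond=None)[0]
    p,q=o1+d1*t[0],o2+d2*t[1]; return (p+q)/2,np.linalg.norm(p-q)
E
python3 - <<'E'
from h import *
import itertools
L={}
for l in ["handle_a","spacer0","tote","tub","tray"]:
    for c in ["scene","side"]:
        if (l,c)==("handle_a","scene"): 
            save("scene","s3.png"); save("side","d3.png")
        L[l,c]=[d for d in place_of(l,c) if d["conf"]>.4]
    for a,b in itertools.product(L[l,"scene"],L[l,"side"]):
        p,e=tri(a["location"],b["location"])
        if e<15: print(l,np.round(a["location"]),np.round(p),round(e,1))
def box(f,o,c,r,k):
    im=cv2.imread(f); cv2.imwrite(o,cv2.resize(im[r-k:r+k,c-k:c+k],None,fx=6,fy=6,interpolation=2))
box("pics/s3.png","pics/close_h.png",230,215,50)
E
```

```text
handle_a [226. 208.] [ 538. -159.   58.] 7.4
handle_a [188. 264.] [592.  72.  52.] 14.9
spacer0 [226. 246.] [606. -62.   1.] 5.4
spacer0 [210. 245.] [574. -18.  10.] 7.5
spacer0 [210. 230.] [531. -43.   1.] 13.9
tub [257. 173.] [ 500. -290.   10.] 5.6
tray [158. 251.] [445. 176.  13.] 1.7
tray [190. 342.] [786. 256.   5.] 0.3
tray [176. 296.] [615. 219.  -9.] 4.5
```

View pics/close_h.png

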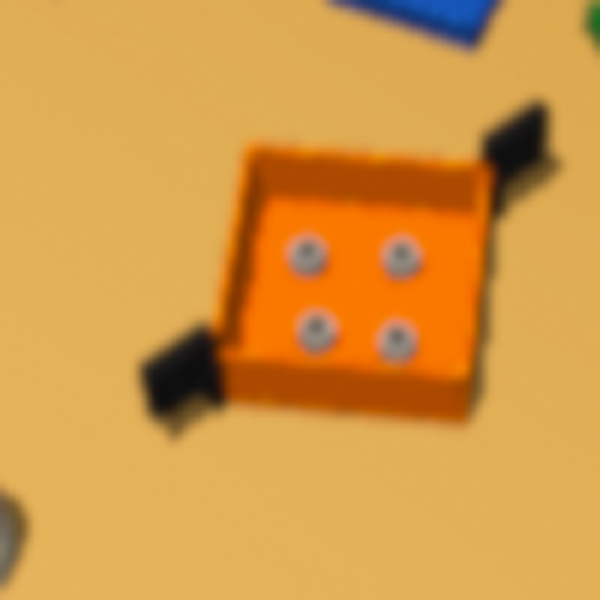

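The handle is at about (542,-158,60) with the other at (592,72). Their separation of 236 mm matches the 2×118 mm in the description, and the crop confirms which fin to grip. Now I'll move above it.

>>> {"api": "send_rows", "payload": {"targets": [[[0,0,-5,36,-14,0,-1],[0,0,-10,72,-28,0,-1],[0,0,-15,108,-43,0,-1],[0,0,-20,144,-58,0,-1],[0,0,-25,180,-72,0,-1]]]}}

```text
time: 1.82
tool_pos: [334.6, -353.9, 226.9]
tcp_rot: [3.141, 0.0, 0.816]
contact_force: [0.7, -0.6, 0.0]
grip_width: 92.0
```

```bash
cat > to.py <<'E'
import sys
from h import *
o=get_obs(); p=np.array(o["tool_pos"]); Rt=R.from_euler("xyz",o["tcp_rot"])
t=np.array(eval(sys.argv[1]),float); G=R.from_euler("xyz",eval(sys.argv[2]),degrees=True)
print("t",o["time"],"p",p.round(),np.degrees(o["tcp_rot"]).round(1),"q",np.round(o["joint_positions"],2),"F",np.round(o["contact_force"],1),"w",round(o["grip_width"],1))
print("shift",(Rt.inv().apply(t-p)).round(1),"turn",np.degrees((Rt.inv()*G).as_rotvec()).round(1))
E
python3 to.py "[542,-158,150]" "[180,0,77.8]"
```

```text
t 1.8167 p [ 335. -354.  227.] [180.    0.   46.7] q [-0.97  0.27  1.62  0.    1.24 -0.22] F [ 0.7 -0.6  0. ] w 92.0
shift [284.8  16.8  76.8] turn [  0.    0.  -31.1]
```

>>> {"api": "send_rows", "payload": {"targets": [[[0,0,-6,40,3,3,-1],[0,0,-12,80,6,6,-1],[0,0,-18,120,9,9,-1],[0,0,-24,160,11,12,-1],[0,0,-31,200,13,17,-1]]]}}

```text
time: 2.23
tool_pos: [482.2, -217.6, 210.1]
tcp_rot: [3.14, 0.001, 1.358]
contact_force: [0.9, -0.9, 0.0]
grip_width: 91.7
```

```bash
python3 to.py "[542,-158,150]" "[180,0,77.8]"; python3 - <<'E'
from h import *
save("wrist","w1.png")
for l,z in [("handle_a",60),("tote",0),("tub",60)]:
    for d in place_of(l,"wrist"): print(l,round(d["conf"],2),np.round(d["location"]),at_z(d["location"],"wrist",z).round(0))
E
```

```text
t 2.2333 p [ 482. -218.  210.] [179.9   0.   77.8] q [-0.57  0.36  1.54 -0.    1.24 -0.36] F [ 0.9 -0.9  0. ] w 91.7
shift [70.9 45.8 60.1] turn [0.1 0.  0. ]
handle_a 0.68 [107. 301.] [ 539. -156.   60.]
tub 0.81 [228. 273.] [ 486. -273.   60.]
tub 0.53 [ 18. 304.] [551. -88.  60.]
```

View pics/w1.png

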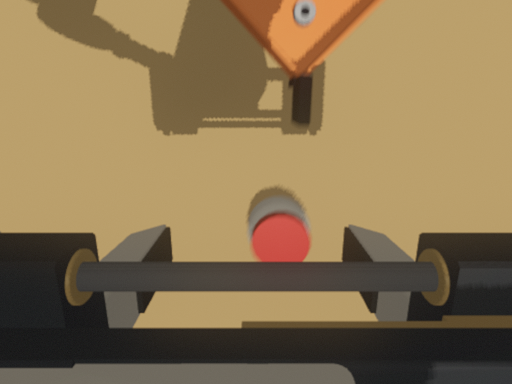

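The wrist view shows the fin at rows 75–123, column 302, aligned with the tool's x axis. The network puts it at (539,-156,60), which agrees with triangulation. I'll move over it, then descend.

>>> {"api": "send_rows", "payload": {"targets": [[[0,0,0,25,16,20,-1],[0,0,0,50,31,40,-1],[0,0,0,71,44,60,-1],[0,0,0,71,44,80,-1],[0,0,0,71,44,80,-1]]]}}

```text
time: 2.85
tool_pos: [536.8, -158.9, 126.1]
tcp_rot: [-3.135, -0.001, 1.352]
contact_force: [-1.1, 0.1, -0.8]
grip_width: 91.8
```

```bash
python3 to.py "[540,-157,41]" "[180,0,77.8]"; python3 - <<'E'
from h import *
save("wrist","w2.png"); save("side","d4.png")
im=cv2.imread("pics/d4.png"); cv2.imwrite("pics/d4c.png",cv2.resize(im[100:260,180:360],None,fx=3.5,fy=3.5,interpolation=2))
E
```

```text
t 2.85 p [ 537. -159.  126.] [-1.796e+02 -1.000e-01  7.750e+01] q [-0.42  0.51  1.56 -0.    1.08 -0.21] F [-1.1  0.1 -0.8] w 91.8
shift [ 2.5  3.3 85.1] turn [-0.4 -0.1 -0.3]
```

View pics/w2.png

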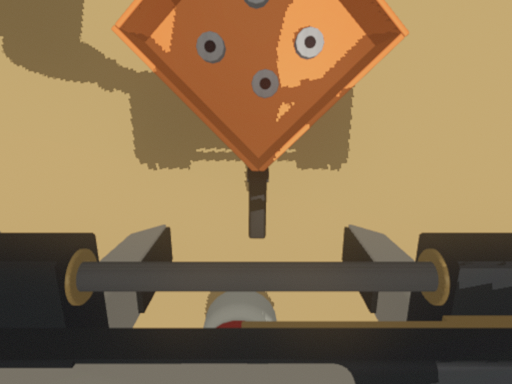

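View pics/d4c.png

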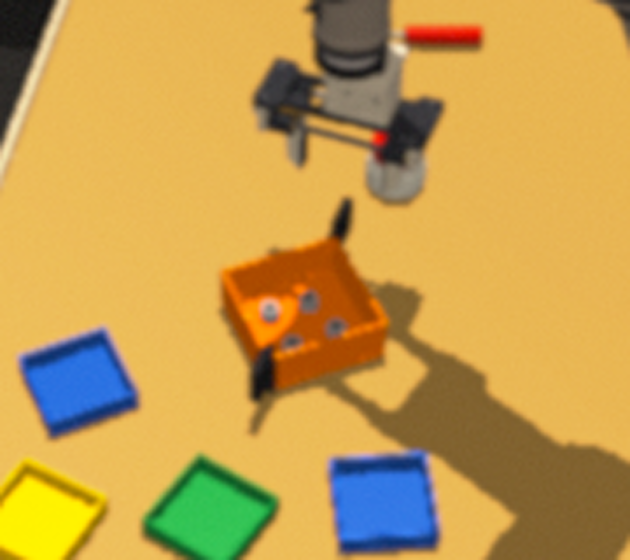

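The fin is at rows 165–238, column 257. I'll check its centre with the fin top at z=78.

```bash
python3 - <<'E'
from h import *
a=at_z([168,258],"wrist",78);b=at_z([238,257],"wrist",78);print(a,b,np.linalg.norm(a-b))
print(at_z([170,259],"wrist",55), at_z([30,117],"wrist",55),at_z([32,405],"wrist",55))
for p in [(540,-157,41),(540,-157,60)]: print(proj(p,"wrist"))
E
```

```text
[ 546.02404729 -131.05158688   78.        ] [ 534.41882685 -180.00396123   78.        ] 50.30920488447744
[ 545.46038617 -137.22546896   55.        ] [474.42469526 -25.00844158  55.        ] [659.49963681 -67.62075806  55.        ]
[191.61886672 257.58319127]
[198.53351646 257.60831205]
```

>>> {"api": "send_rows", "payload": {"targets": [[[0,0,0,0,2,25,-1],[0,0,0,-1,3,50,-1],[0,0,0,-1,3,75,-1],[0,0,0,-1,3,84,-1],[0,0,0,-1,3,84,-1]]]}}

```text
time: 3.37
tool_pos: [540.6, -161.8, 45.1]
tcp_rot: [-3.139, -0.0, 1.351]
contact_force: [-0.3, 0.3, 0.1]
grip_width: 91.9
```

```bash
python3 to.py "[540,-160,41]" "[180,0,77.5]"
```

```text
t 3.3667 p [ 541. -162.   45.] [-179.9   -0.    77.4] q [-0.43  0.62  1.63 -0.    0.9  -0.21] F [-0.3  0.3  0.1] w 91.9
shift [ 1.6 -1.   4.1] turn [-0.1 -0.  -0.1]
```

>>> {"api": "send_rows", "payload": {"targets": [[[0,0,0,0,0,2,1],[0,0,0,0,0,2,1],[0,0,0,0,0,2,1],[0,0,0,0,0,2,1],[0,0,0,0,0,2,1]]]}}

```text
time: 3.78
tool_pos: [542.2, -161.1, 44.7]
tcp_rot: [3.14, 0.0, 1.353]
contact_force: [0.6, 0.3, 0.1]
grip_width: 63.2
```

>>> {"api": "send_rows", "payload": {"targets": [[[0,0,0,0,0,0,1],[0,0,0,0,0,0,1],[0,0,0,0,0,0,1],[0,0,0,0,0,0,1],[0,0,0,0,0,0,1]]]}}

```text
time: 4.2
tool_pos: [541.7, -160.9, 43.7]
tcp_rot: [-3.141, 0.0, 1.353]
contact_force: [0.2, -0.7, 0.0]
grip_width: 29.8
```

```bash
python3 to.py "[540,-160,41]" "[180,0,77.5]"; python3 - <<'E'
from h import *
save("wrist","w5.png")
E
```

```text
t 4.2 p [ 542. -161.   44.] [-180.     0.    77.5] q [-0.42  0.62  1.63 -0.    0.89 -0.21] F [ 0.2 -0.7  0. ] w 29.8
shift [ 0.5 -1.9  2.7] turn [-0.  0.  0.]
```

View pics/w5.png

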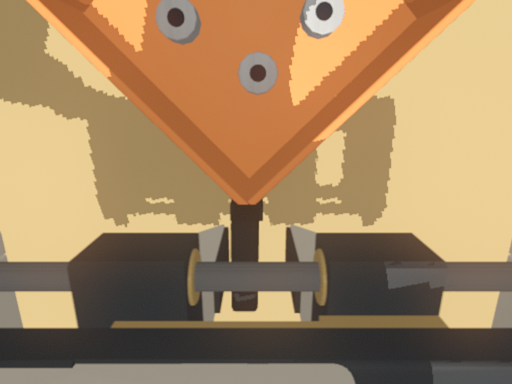

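The fin is at column 246 and the jaw centre at about 260, so I'll shift about 5 mm in -y and finish closing.

>>> {"api": "send_rows", "payload": {"targets": [[[0,0,0,0,-3,0,1],[0,0,0,0,-5,0,1],[0,0,0,0,-5,0,1],[0,0,0,0,-5,0,1],[0,0,0,0,-5,0,1]]]}}

```text
time: 4.67
tool_pos: [536.9, -159.8, 43.6]
tcp_rot: [-3.142, -0.0, 1.353]
contact_force: [1.7, 0.3, -1.6]
grip_width: 12.1
```

```bash
python3 to.py "[540,-160,41]" "[180,0,77.5]"; python3 - <<'E'
from h import *
save("wrist","w6.png")
E
```

```text
t 4.6667 p [ 537. -160.   44.] [-180.    -0.    77.5] q [-0.43  0.61  1.64  0.    0.89 -0.21] F [ 1.7  0.3 -1.6] w 12.1
shift [0.5 3.1 2.6] turn [-0. -0.  0.]
```

View pics/w6.png

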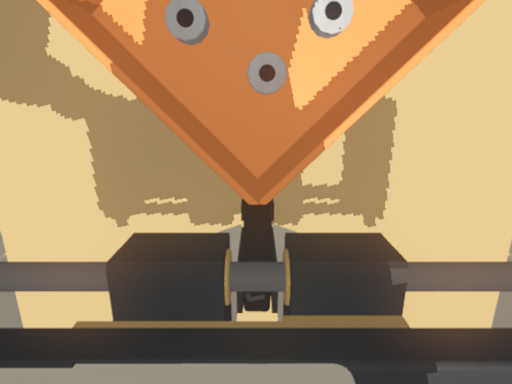

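The grip closed at 12.1 mm, which matches the fin thickness. Now I'll tilt about the far bottom corner, which sits at (216, 0, 44) in the tool frame and stays fixed there. Each call adds 7.5°.

>>> {"api": "send_rows", "payload": {"targets": [[[0,-1.5,0,1.2,0,-5.6,1],[0,-3,0,2.6,0,-11.2,1],[0,-4.5,0,4.1,0,-16.8,1],[0,-6,0,5.8,0,-22.3,1],[0,-7.5,0,7.6,0,-27.8,1]]]}}

```text
time: 5.13
tool_pos: [538.5, -152.6, 71.7]
tcp_rot: [3.142, 0.133, 1.353]
contact_force: [0.8, -0.1, -1.6]
grip_width: 12.0
```

```bash
python3 to.py "[540,-160,41]" "[180,0,77.5]"; python3 - <<'E'
from h import *
im=save("side","d7.png")
im=cv2.imread("pics/d7.png"); cv2.imwrite("pics/d7c.png",cv2.resize(im[100:260,180:360],None,fx=3.5,fy=3.5,interpolation=2))
E
```

```text
t 5.1333 p [ 539. -153.   72.] [180.    7.6  77.5] q [-0.34  0.57  1.63 -0.16  0.93 -0.02] F [ 0.8 -0.1 -1.6] w 12.0
shift [-2.8  3.1 31.4] turn [0.  7.6 0. ]
```

View pics/d7c.png

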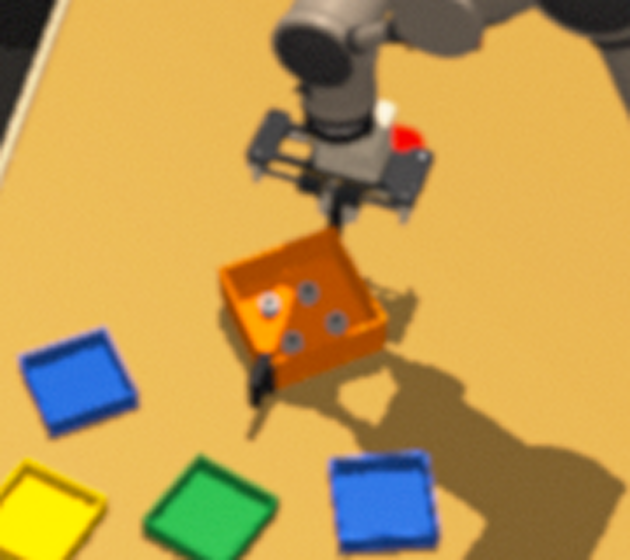

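The tote is tipping as planned, pivoting on its tray-side corner with the spacers still in place. Joint 4 is heading toward its -1 limit but has margin. Continuing.

>>> {"api": "send_rows", "payload": {"targets": [[[0,-1.5,0,1.2,0,-5.6,1],[0,-3,0,2.6,0,-11.2,1],[0,-4.5,0,4.1,0,-16.8,1],[0,-6,0,5.8,0,-22.3,1],[0,-7.5,0,7.6,0,-27.8,1]]]}}

```text
time: 5.6
tool_pos: [540.7, -141.4, 97.9]
tcp_rot: [-3.141, 0.262, 1.353]
contact_force: [1.1, -0.2, -1.9]
grip_width: 11.6
```

>>> {"api": "send_rows", "payload": {"targets": [[[0,-1.5,0,1.2,0,-5.6,1],[0,-3,0,2.6,0,-11.2,1],[0,-4.5,0,4.1,0,-16.8,1],[0,-6,0,5.8,0,-22.3,1],[0,-7.5,0,7.6,0,-27.8,1]]]}}

```text
time: 6.02
tool_pos: [543.8, -127.3, 122.7]
tcp_rot: [-3.141, 0.393, 1.354]
contact_force: [0.4, 0.3, -3.2]
grip_width: 11.9
```

```bash
python3 to.py "[540,-160,41]" "[180,0,77.5]"; python3 - <<'E'
from h import *
im=save("side","d8.png")
im=cv2.imread("pics/d8.png"); cv2.imwrite("pics/d8c.png",cv2.resize(im[100:260,180:360],None,fx=3.5,fy=3.5,interpolation=2))
E
```

```text
t 6.0167 p [ 544. -127.  123.] [-179.9   22.5   77.6] q [-0.15  0.55  1.57 -0.44  1.1   0.29] F [ 0.4  0.3 -3.2] w 11.9
shift [ 1.   3.4 88. ] turn [-0.  22.5  0. ]
```

View pics/d8c.png

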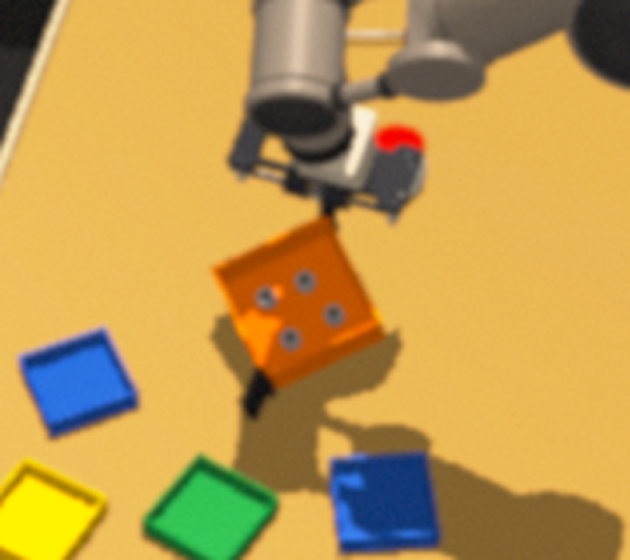

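At 22.5° the spacers have not moved yet. The low fin would touch the bench at about 35.7° (28 cosθ = 39 sinθ), so I'm aiming for about 34.5°.

>>> {"api": "send_rows", "payload": {"targets": [[[0,-1.5,0,1.2,0,-5.6,1],[0,-3,0,2.6,0,-11.2,1],[0,-4.5,0,4.1,0,-16.8,1],[0,-6,0,5.8,0,-22.3,1],[0,-7.5,0,7.6,0,-27.8,1]]]}}

```text
time: 6.48
tool_pos: [547.8, -109.7, 145.9]
tcp_rot: [-3.141, 0.526, 1.354]
contact_force: [0.6, 0.5, -3.2]
grip_width: 11.8
```

>>> {"api": "send_rows", "payload": {"targets": [[[0,-1.5,0,1.2,0,-5.6,1],[0,-3,0,2.6,0,-11.2,1],[0,-4.5,0,4.1,0,-16.8,1],[0,-4.5,0,4.1,0,-16.8,1],[0,-4.5,0,4.1,0,-16.8,1]]]}}

```text
time: 6.9
tool_pos: [550.7, -97.7, 158.1]
tcp_rot: [-3.141, 0.602, 1.355]
contact_force: [0.4, -0.1, -3.7]
grip_width: 11.9
```

```bash
python3 to.py "[540,-160,41]" "[180,0,77.5]"; python3 - <<'E'
from h import *
im=save("side","d9.png");save("scene","s9.png")
im=cv2.imread("pics/d9.png"); cv2.imwrite("pics/d9c.png",cv2.resize(im[100:260,180:360],None,fx=3.5,fy=3.5,interpolation=2))
E
```

```text
t 6.9 p [551. -98. 158.] [-180.    34.5   77.6] q [ 0.    0.59  1.49 -0.62  1.28  0.47] F [ 0.4 -0.1 -3.7] w 11.9
shift [ 14.3   2.9 132.2] turn [ 0.  34.5  0.1]
```

View pics/d9c.png

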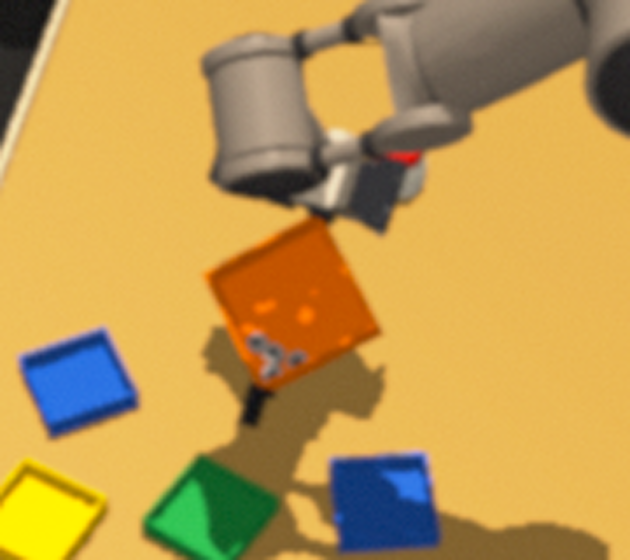

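All four appear to have slid into the tray-side corner. I'll hold a moment, then check their count, position and stillness.

>>> {"api": "send_rows", "payload": {"targets": [[[0,0,0,0,0,0,1],[0,0,0,0,0,0,1],[0,0,0,0,0,0,1],[0,0,0,0,0,0,1],[0,0,0,0,0,0,1]]]}}

```text
time: 7.42
tool_pos: [550.4, -98.6, 158.2]
tcp_rot: [-3.142, 0.602, 1.353]
contact_force: [-0.1, 0.6, -3.4]
grip_width: 11.7
```

```bash
python3 to.py "[540,-160,41]" "[180,0,77.5]"; python3 - <<'E'
from h import *
a=save("side","da.png"); 
dets=[d for d in place_of("spacer0","side")]
b=save("side","db.png"); print("diff",np.abs(a.astype(int)-b)[180:240,220:290].mean())
# tote frame from tool: pivot
o=get_obs(); Rt=R.from_euler("xyz",o["tcp_rot"]).as_matrix(); p=np.array(o["tool_pos"])
x=Rt[:,0]; up=-Rt[:,2]; C=p+118*x-(44)*up   # underside centre
print("pivot z",(C+98*x).round(1),"C",C.round(1))
o1=None
for d in dets:
    oo,dd=ray(d["location"],"side"); t=((C+4*up-oo)@up)/(dd@up); q=oo+dd*t-C
    print(round(d["conf"],2),np.round(d["location"]),"along",round(q@x,1),"across",round(q@Rt[:,1],1))
for l,z in [("tray",0),("tub",0),("driver",0),("woodbox",0)]:
    for d in place_of(l,"side"): print(l,round(d["conf"],2),at_z(d["location"],"side",z).round())
im=cv2.imread("pics/db.png"); cv2.imwrite("pics/dbc.png",cv2.resize(im[150:230,220:300],None,fx=7,fy=7,interpolation=2))
E
```

```text
t 7.4167 p [550. -99. 158.] [-180.    34.5   77.5] q [ 0.    0.59  1.49 -0.62  1.28  0.47] F [-0.1  0.6 -3.4] w 11.7
shift [ 15.2   3.2 131.8] turn [ 0.  34.5  0. ]
diff 1.3226190476190476
pivot z [ 5.834e+02  5.090e+01 -4.000e-01] C [566.  -27.9  55.2]
0.6 [195. 254.] along 41.3 across 27.9
0.57 [200. 259.] along 56.6 across 3.5
tray 0.97 [791.  86.   0.]
tray 0.95 [613. 239.   0.]
tray 0.94 [778. 247.   0.]
tray 0.73 [453. 176.   0.]
tub 0.66 [ 495. -294.    0.]
woodbox 0.7 [607. 516.   0.]
```

View pics/dbc.png

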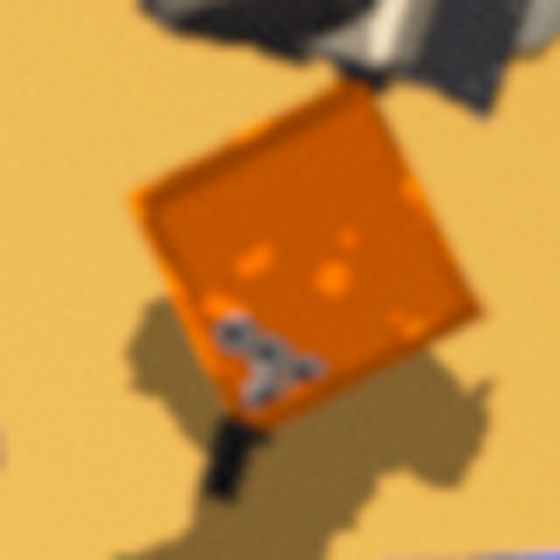

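The crop shows four spacers at about (235,335), (270,355), (305,368) and (258,392). The network found only two of them, so I'll convert all four by hand.

```bash
python3 - <<'E'
from h import *
o=get_obs(); Rt=R.from_euler("xyz",o["tcp_rot"]).as_matrix(); p=np.array(o["tool_pos"])
x=Rt[:,0]; up=-Rt[:,2]; C=p+118*x-44*up
for u,v in [(235,333),(270,353),(305,368),(258,392)]:
    oo,dd=ray([150+v/7,220+u/7],"side"); t=((C+18*up-oo)@up)/(dd@up); q=oo+dd*t-C
    print("along",round(q@x,1),"across",round(q@Rt[:,1],1))
for l,h in [((98,0,0),0)]: 
    for s in [C+98*x,C+92*x+4*up,C+98*Rt[:,1]+55*up,C-98*Rt[:,1]+55*up]:
        r=proj(s,"side"); print("crop px",(r[1]-220)*7,(r[0]-150)*7)
a=save("wrist","wz.png"); s=save("scene","sz.png")
im=cv2.imread("pics/sz.png"); cv2.imwrite("pics/szc.png",cv2.resize(im[165:255,195:295],None,fx=6,fy=6,interpolation=2))
E
```

```text
along 53.1 across 22.4
along 57.7 across 0.9
along 59.7 across -19.6
along 79.2 across 0.6
crop px 255.04270656906021 429.5478528589713
crop px 256.9830366289477 418.0606321246362
crop px 117.73546430374938 186.67741328581502
crop px 470.24428104255884 293.25398598563504
```

View pics/wz.png

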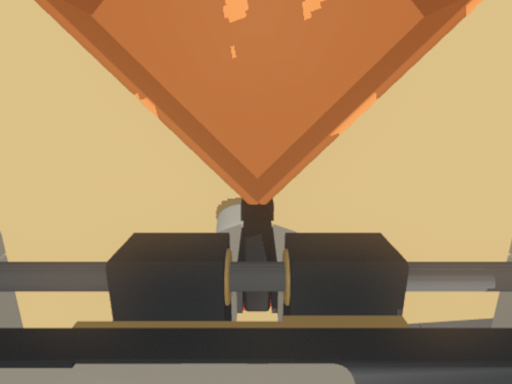

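View pics/szc.png

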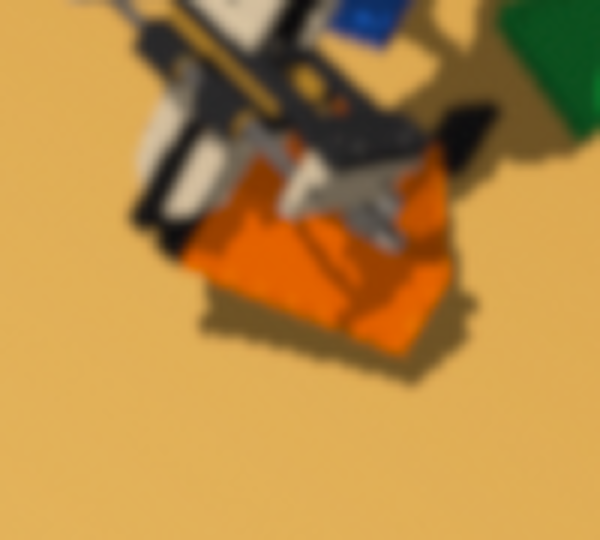

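All four spacers are 53–79 mm towards the tray corner, spaced about 22 mm apart, which matches their diameter. The grip is holding at 11.7 mm with a 34.5° tilt, and the scene is still. Handing in.

```bash
python3 -c "
from plant import *
o=get_obs();print(o['time'],o['dq'].round(3),o['grip_width']);print(close_job())"
```

```text
7.8667 [0.    0.    0.002 0.002 0.    0.   ] 11.724310990725117
the job is handed in; nothing more can be done
None
```

I gripped the orange tote by its tub-side handle, the one farthest from the green tray. I tipped it 34.5° about the tray-side bottom corner and handed in at 7.9 s, still holding it; no verdict is reported.

**Last checks:**
- **Spacers:** All four are in the tray-side corner, about 53, 58, 60 and 79 mm past the tote's centre (over 25 mm needed). The network found only two of them in the final side view, so I measured all four by hand from a close crop.
- **Hold:** The grip is closed on the fin at 11.7 mm. The arm is at rest, and two side pictures in a row showed almost no change, so the tote and spacers appear still.
- **Other objects:** By the network, the tray, tub and wooden box are where they started, to within detection noise of up to about 20 mm for the tray. The network did not report the screwdriver in the final picture, so I did not re-check it; the arm moved away from it from the first step.
- **Clearance:** The low black fin sits just clear of the bench at this angle. By geometry it would touch at about 35.7°.

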